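# Close the filter drawer and hold the fan cover over its screw holes

## Robot

A 6-joint arm with a two-finger parallel gripper is mounted at the origin on a cart in front of the work surface, level with it; the furniture and walls round the work are solid. World frame = base frame: x ahead of the robot, y to its left, z up, the work surface at z = 0. Lengths are in mm, angles in rad, forces in N, time in s.
With the tool pointing down it reaches from about 250 to 725 mm from the base axis. Payload 4 kg.
Tool frame: the origin (TCP) lies on the centre line of the jaws, within the pads' length; the fingertips stand 25 mm ahead of it and the grasp point (between the pads) lies 6 mm ahead of it (manip.finger_overhang is the z of the fingertips in the tool frame, in mm); z points along the fingers, x is the direction in which the jaws open and shut, and the axes are right-handed (so a half turn about z gives the same grasp; the last joint's range is limited). The gripper opens to 85 mm and grips with 20 to 120 N. Pads are 22 mm wide; open, the fingers measure 114 mm over their backs; the gripper's body (76 mm by 85 mm) begins 54 mm behind the grasp point. The pads swing forward as they close: fully open they stand 13 mm farther back than shut.
Start: joints at [1.196, 0.241, 0.005, 1.335, 0, 1.571], TCP at [183.041, 465.291, 256.306] pointing down, gripper open.
Joint ranges: [-2.72, 2.72], [-1.05, 1.87], [-1.09, 1.28], [-1.99, 2.15], [-1.42, 1.44], [-3.14, 3.14]. Speed limits (rad/s): [2.79, 2.79, 3.14, 3.14, 3.14, 3.14].

## Interface

Orientations are given as a rotation vector (axis times angle).
In Python, from station import manip gives the robot as it stands.
- The arm moves only by the tool step_arm, never from a script. Its argument "commands" is a list of rows, each a list of 2 entries, a list of its own where there are three numbers: the shift along the tool's x, y, z in mm, then the turn about the tool's z in degrees. A call has 1 to 12 rows; each row shifts and turns the commanded pose from where the row before left it, along the tool's axes as they then stand; what a row does not reach is not made up. A row lasts 1/8 s, in which the tool goes at most 62.5 mm and 10.7 degrees, less where a joint would pass 70% of its speed; a pose out of reach is approached as far as the arm can. A call is refused whole if a number of a shift passes 62.5 or a number of a turn 10.7, either way. A call with a gripper value outside its range is refused whole. "claw" is the finger opening in mm, from 0 to 85.4, set as the call begins (left out, the last holds). The fingers move at their own pace and stop on an object; "force" is the grip in N (left out, the last holds). Time passes only in rows, so rows that do not move let the fingers close. It gives the time, the measured TCP pose, the force and the opening at its end, in the units of the state.
- manip.sense(): the state, without advancing time (a new reading comes with each control period).
- manip.grab_frame(name): name is "scene" or "top" or "wrist"; returns the picture (400x640x3 uint8, red, green, blue); there is no depth.
- manip.calibration(name): a dict with "intrinsics" (3x3 intrinsics, pixels), "cam_to_world" (4x4, takes a point from camera to world coordinates). Camera axes: x right, y up, looking along -z (the intrinsics and any distortion apply to the point x, -y, -z); pixel columns grow to the right and rows downward; lengths in mm; the calibration is good to about 2 mm. A picture is of the moment at which its call begins: read the wrist's pose just before it. calibration takes no time and is no camera call; for the wrist camera it gives the pose at the moment of the call.
- manip.close_job(): hands the job in, once; it reports no verdict.
The state is a dict: "clock": time; "q": joint angles; "dq": joint speeds; "joint_torque": joint torques, N m; "ee_pos": TCP position; "orientation": TCP orientation; "force": force on the tool from outside, world axes, zero at the start; "moment": the same for the moment, N m; "opening": opening from 0.0 (shut) to 1.0 (fully open).
Only numpy, scipy, OpenCV 4.12 (cv2) and the standard library are available. Lean on these libraries where they do the work, as an engineer would, in place of code of your own. Each camera call takes 0.05 s, during which the arm holds its last target.

## Task

The fume extractor is being closed up after a filter change. First push the open filter drawer fully home until it clicks into its detent; then pick up the aluminium cover plate by its handle and hold it level, the right way round (yellow stripe to the front), about 10 mm above the brass bosses and not touching them, with each screw hole centred over its threaded hole, so that a colleague can start the screws. Finish while still holding the plate steady there; do not put it down, and leave the other things on the bench where they are.

Things in the scene. Friction and masses are not known exactly. Their poses are not given: they have to be found in the camera images.
- extractor: white desktop fume extractor, heavy and fixed, 140 (x) x 140 (y) x 85 mm high with a round fan bay (84 mm wide) in its top, and four square brass bosses 17 mm wide that stand 8 mm above the top (to 93 mm above the bench). Origin: centre of its underside, on the bench; x points from its drawer front to its back, z up. A yellow stripe on the top marks the front edge.
- filter_drawer (a joint): grey filter drawer in the extractor's front: how far it is open, in m (0 = fully home, 0.070 = end of travel). It opens towards the extractor's -x. Pushed in, it runs freely (about 1 N) until about 10 mm before home; there a sprung ball detent resists with about 6 N, and from about 4 mm on snaps it home against its stop and keeps it there.
- drawer_face (a point): centre of the flat outer face of the drawer front (face 132 mm wide, 54 mm high, from 8.5 to 62.5 mm above the bench); the point moves with the drawer, its axes are those of the extractor. With the drawer home it lies 76 mm in front (-x) of the extractor's origin.
- cover_plate: pale brushed aluminium fan cover plate, 120 x 120 x 4 mm, 0.19 to 0.33 kg, loose and lying flat on a blue mat with its handle up; four 10 mm screw holes, four vent slots and a black lift handle. Origin: centre of its underside; x points from its front edge (yellow stripe, the two holes closer together) to its rear edge, z up. It fits only one way: its x along the extractor's x.
- mat: blue rubber mat, fixed, 140 x 140 x 10 mm, under the plate; origin: centre of its underside, top 10 mm above it. (Elsewhere, beside the bench at x 0.15 to 0.46 and y 0.10 to 0.52 in the world, stands a chair whose back reaches 0.35 m above the bench top: pass over it.)
- handle (a point): middle of the plate's handle bar, 40 mm above the plate's underside, over the plate's centre; the bar runs along the plate's y, 76 mm long, 14 mm thick (x) and 12 mm high (34 to 46 mm above the underside), on two feet 10 mm wide 32 mm either side of the middle; clear below and beside it down to the plate. Its axes are those of the plate.
- thread_front_left (a point): mouth of the front left threaded hole (6 mm), on top of its brass boss, at x -48, y 30, z 93 mm in the extractor's frame (left = +y)
- hole_front_left (a point): underside of the plate's front left screw hole, at x -48, y 30, z 0 mm in the plate's frame
- thread_front_right (a point): mouth of the front right threaded hole (6 mm), on top of its brass boss, at x -48, y -30, z 93 mm in the extractor's frame (left = +y)
- hole_front_right (a point): underside of the plate's front right screw hole, at x -48, y -30, z 0 mm in the plate's frame
- thread_rear_left (a point): mouth of the rear left threaded hole (6 mm), on top of its brass boss, at x 48, y 48, z 93 mm in the extractor's frame (left = +y)
- hole_rear_left (a point): underside of the plate's rear left screw hole, at x 48, y 48, z 0 mm in the plate's frame
- thread_rear_right (a point): mouth of the rear right threaded hole (6 mm), on top of its brass boss, at x 48, y -48, z 93 mm in the extractor's frame (left = +y)
- hole_rear_right (a point): underside of the plate's rear right screw hole, at x 48, y -48, z 0 mm in the plate's frame
- boss_plane (a point): centre of the plane of the four boss tops, 93 mm above the extractor's origin; axes of the extractor
- side_cutters: orange-handled side cutters, 134 x 54 x 13 mm, loose bystander; origin: centre of its underside
- screwdriver: screwdriver with red handle, 22 x 145 x 25 mm, loose bystander; origin: centre of its underside
- sanding_block: brown cork sanding block, 42 x 71 x 24 mm, loose bystander; origin: centre of its underside
- solder_reel: reel of solder, 46 mm wide, 39 mm high, loose bystander; origin: centre of its underside

How it is judged:
By the outcome, as a careful person would: the job done as asked, in the order asked, and still so for the second after the job is handed in, while the arm keeps its last pose, push and grip.
It also fails if it takes over 59 s, if anything falls off the work surface, if the arm or the gripper's body presses on something with over 40 N, if the wrist force passes 120 N, or if a joint passes its speed limit or range.

## Working session

There is one attempt and no reset: what is moved stays moved. The work goes in short steps, Python scripts to look and compute and a tool call to move; the robot and the scene stay as the last step left them, time stands still between calls to the robot, and variables do not carry over. Pictures are saved under pics/ and viewed, and the job is handed in when it is done.

Besides the shell and the picture viewer there is one more tool, called after ">>>" by a JSON object that holds its "op" and its "data", one argument or row to a line. step_arm: Moves the arm, as the interface text tells. Its arguments: {"type":"object","properties":{"commands":{"type":"array","items":{"type":"array"}},"claw":{"type":"number"},"force":{"type":"number"}},"required":["commands"]}

```bash
mkdir -p pics; python3 - <<'E'
from station import manip
import cv2
print(manip.sense())
for n in ["scene","top","wrist"]:
    c=manip.calibration(n); print(n,{k:(v.round(3).tolist() if hasattr(v,'round') else v) for k,v in c.items()})
    cv2.imwrite(f"pics/{n}0.png",manip.grab_frame(n)[:,:,::-1])
E
```

```text
{'clock': 0.0, 'q': array([1.19602831e+00, 2.41407215e-01, 3.71393539e-03, 1.33522256e+00,
       3.70118236e-05, 1.57078339e+00]), 'dq': array([ 0.00050186, -0.00200467,  0.00115186,  0.00066744,  0.00161365,
        0.00203295]), 'joint_torque': array([ 1.64516950e-03, -3.72323728e+01,  2.52405113e+01,  1.70256360e-02,
        1.36767298e-04, -1.02009400e-05]), 'ee_pos': array([182.80145457, 464.74768337, 255.41187552]), 'orientation': array([ 2.5954125 ,  1.76808556, -0.00278326]), 'force': array([ 0.09381683, -1.16332713,  0.19723275]), 'moment': array([ 0.00483392, -0.00154058, -0.0573425 ]), 'opening': 0.9978708598958095}
scene {'intrinsics': [[381.073, 0.0, 321.799], [0.0, 381.073, 196.105], [0.0, 0.0, 1.0]], 'cam_to_world': [[0.587, 0.462, -0.665, -231.327], [-0.809, 0.333, -0.484, -733.076], [-0.002, 0.822, 0.569, 728.981], [0.0, 0.0, 0.0, 1.0]]}
top {'intrinsics': [[444.556, 0.0, 315.555], [0.0, 444.556, 202.957], [0.0, 0.0, 1.0]], 'cam_to_world': [[0.028, 0.988, -0.149, 352.807], [-0.999, 0.023, -0.033, -213.609], [-0.029, 0.15, 0.988, 1158.421], [0.0, 0.0, 0.0, 1.0]]}
wrist {'intrinsics': [[310.289, 0.0, 315.353], [0.0, 310.289, 198.263], [0.0, 0.0, 1.0]], 'cam_to_world': [[0.366, -0.888, -0.278, 112.615], [0.931, 0.348, 0.112, 493.135], [-0.002, -0.299, 0.954, 373.287], [0.0, 0.0, 0.0, 1.0]]}
```

View pics/scene0.png

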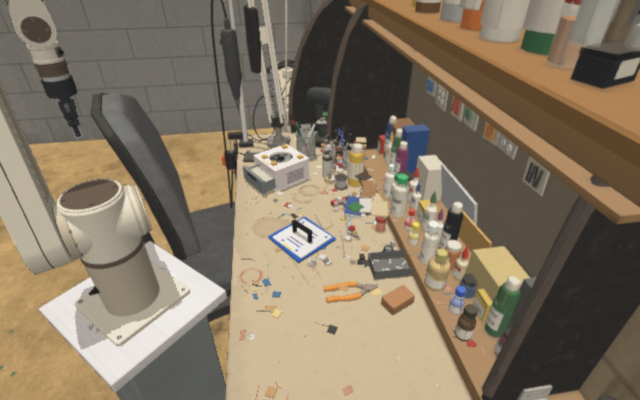

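View pics/top0.png

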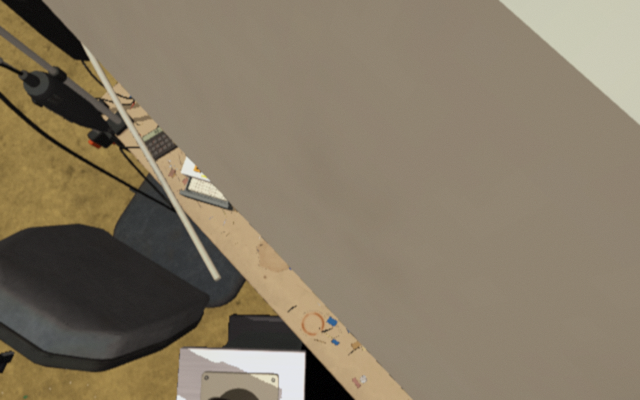

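View pics/wrist0.png

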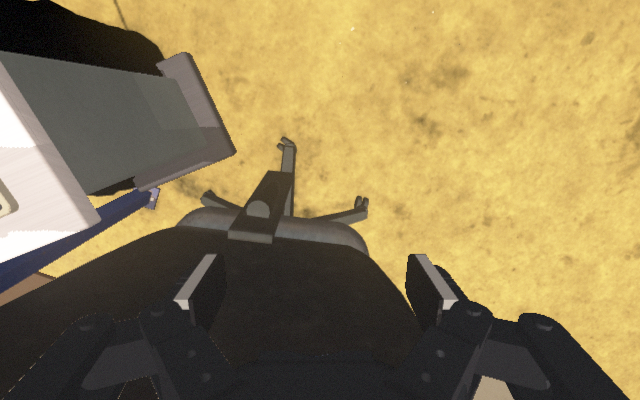

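```bash
python3 - <<'E'
import cv2
im=cv2.imread("pics/scene0.png")
cv2.imwrite("pics/s_ext.png",cv2.resize(im[130:230,230:330],None,fx=6,fy=6,interpolation=cv2.INTER_CUBIC))
cv2.imwrite("pics/s_pl.png",cv2.resize(im[200:275,255:355],None,fx=8,fy=8,interpolation=cv2.INTER_CUBIC))
im=cv2.imread("pics/top0.png")
cv2.imwrite("pics/t_ext.png",cv2.resize(im[140:220,150:250],None,fx=7,fy=7,interpolation=cv2.INTER_CUBIC))
E
```

```text
(no output)
```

View pics/s_ext.png

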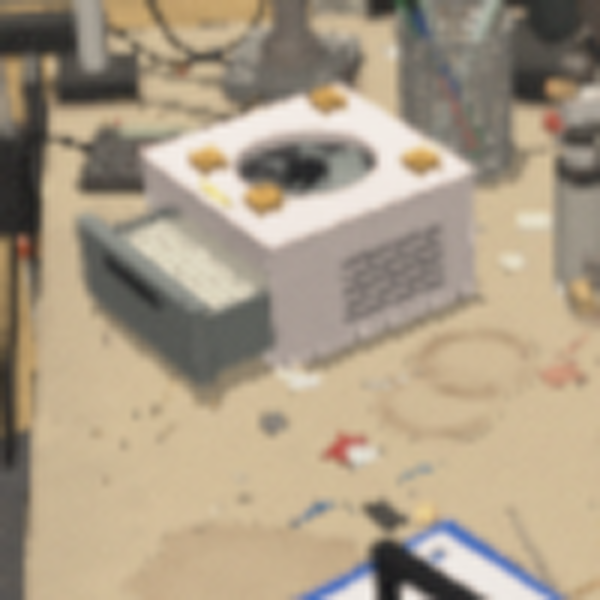

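View pics/s_pl.png

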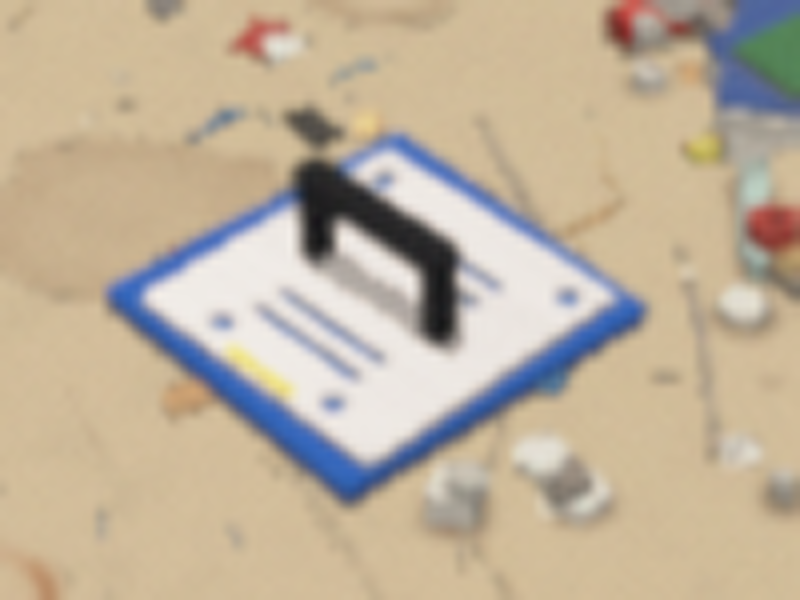

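View pics/t_ext.png

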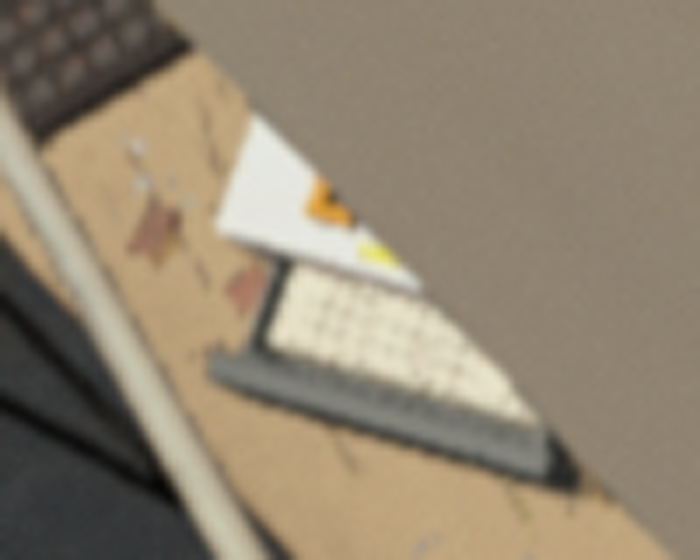

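```bash
cat > h.py <<'E'
import numpy as np
from station import manip
def ray(c,uv):
    K=c["intrinsics"];T=c["cam_to_world"]
    p=np.linalg.inv(K)@np.array([uv[0],uv[1],1.])
    return T[:3,3],T[:3,:3]@np.array([p[0],-p[1],-1.])
def onz(c,uv,z):
    o,d=ray(c,uv); return (o+d*(z-o[2])/d[2])
def proj(c,P):
    T=c["cam_to_world"];p=T[:3,:3].T@(np.asarray(P,float)-T[:3,3]);K=c["intrinsics"]
    return np.array([K[0,0]*p[0]/-p[2]+K[0,2],K[1,1]*-p[1]/-p[2]+K[1,2]])
def fit(model,meas):
    """2D rigid model->meas, returns yaw, t, residual"""
    m=np.array(model,float)[:,:2];q=np.array(meas,float)[:,:2]
    a=m-m.mean(0);b=q-q.mean(0)
    th=np.arctan2((a[:,0]*b[:,1]-a[:,1]*b[:,0]).sum(),(a*b).sum())
    R=np.array([[np.cos(th),-np.sin(th)],[np.sin(th),np.cos(th)]])
    t=q.mean(0)-R@m.mean(0)
    return th,t,np.linalg.norm(q-(m@R.T+t),axis=1)
E
python3 - <<'E'
from h import *
c=manip.calibration("scene")
f=lambda u,s,o:(u[0]/s+o[0],u[1]/s+o[1])
M=[(-70,70),(-70,-70),(70,-70),(70,70)]
P=[onz(c,f(u,6,(230,130)),85) for u in [(145,157),(272,248),(472,170),(335,88)]]
B=[onz(c,f(u,6,(230,130)),93) for u in [(208,156),(265,194),(421,157),(327,96)]]
H=[(-48,30),(-48,-30),(48,-48),(48,48)]
print(np.round(P),fit(M,P)); print(np.round(B),fit(H,B))
Q=[onz(c,f(u,8,(255,200)),14) for u in [(222,321),(333,403),(568,297),(384,180)]]
print(np.round(Q),fit(H,Q))
m=[onz(c,f(u,8,(255,200)),10) for u in [(112,292),(350,490),(645,310),(395,137)]]
print(fit(M,m))
d=[onz(c,f(u,6,(230,130)),62.5) for u in [(82,222),(200,322)]]
print(np.round(d))
for u in [(327,292),(363,289),(384,298),(415,305),(381,222),(350,205)]: print(onz(c,u,10).round())
c=manip.calibration("top")
print([onz(c,(u[0]/7+150,u[1]/7+140),z).round() for u,z in [((212,358),62.5),((545,430),62.5),((218,225),85),((255,118),85),((420,288),85)]])
E
```

```text
[[581. 150.  85.]
 [547.  21.  85.]
 [680. -14.  85.]
 [713. 118.  85.]] (np.float64(-0.251397549053828), array([630.22425643,  68.85970146]), array([3.82551613, 3.58065737, 2.47694094, 3.13373446]))
[[593. 111.  93.]
 [579.  54.  93.]
 [664.  10.  93.]
 [690. 104.  93.]] (np.float64(-0.27000000970570553), array([631.52219219,  69.90827177]), array([0.89850582, 1.9735204 , 1.28955518, 0.73841394]))
[[ 362. -164.   14.]
 [ 352. -223.   14.]
 [ 444. -256.   14.]
 [ 458. -161.   14.]] (np.float64(-0.15663454144778186), array([ 404.22378968, -201.10193948]), array([0.77708536, 0.53877658, 0.10226858, 0.99813909]))
(np.float64(-0.2048270344621076), array([ 405.9880401 , -198.68815612]), array([3.87299738, 3.51510979, 2.70141684, 3.6906087 ]))
[[532. 156.  62.]
 [494.  28.  62.]]
[ 284. -373.   10.]
[ 344. -439.   10.]
[ 349. -494.   10.]
[ 373. -563.   10.]
[ 602. -348.   10.]
[ 621. -225.   10.]
[array([541., 166.,  62.]), array([517.,  43.,  62.]), array([585., 160.,  85.]), array([624., 149.,  85.]), array([564.,  86.,  85.])]
```

```bash
python3 - <<'E'
from h import *
ct=manip.calibration("top");cs=manip.calibration("scene")
o,d1=ray(ct,(60,22));_,d2=ray(ct,(410,398));n=np.cross(d1,d2)
_,dm=ray(ct,(232,207)); print(dm@n/np.linalg.norm(n))
for uv in [(360,10),(400,30),(480,68),(560,105),(635,140),(380,28),(450,80),(520,127),(590,182),(640,215)]:
    a,d=ray(cs,uv); s=((o-a)@n)/(d@n); print(uv,(a+d*s).round())
for u in [(620,100),(320,300),(400,398),(240,212),(150,115)]: print(onz(ct,u,0).round(), onz(ct,u,400).round())
E
```

```text
0.0003381007627076621
(360, 10) [-158. -689.  716.]
(400, 30) [-175. -707.  717.]
(480, 68) [-192. -723.  718.]
(560, 105) [-200. -731.  719.]
(635, 140) [-204. -736.  719.]
(380, 28) [-168. -700.  715.]
(450, 80) [-188. -720.  715.]
(520, 127) [-198. -729.  715.]
(590, 182) [-203. -735.  715.]
(640, 215) [-206. -738.  715.]
[ 825. -982.    0.] [ 662. -717.  400.]
[ 278. -193.    0.] [ 304. -200.  400.]
[  48. -396.    0.] [ 153. -333.  400.]
[499.  24.   0.] [449. -58. 400.]
[762. 287.   0.] [621. 114. 400.]
```

```bash
python3 - <<'E'
import cv2
im=cv2.imread("pics/scene0.png")
cv2.imwrite("pics/s_r.png",cv2.resize(im[0:200,220:480],None,fx=3,fy=3,interpolation=cv2.INTER_CUBIC))
E
```

```text
(no output)
```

View pics/s_r.png

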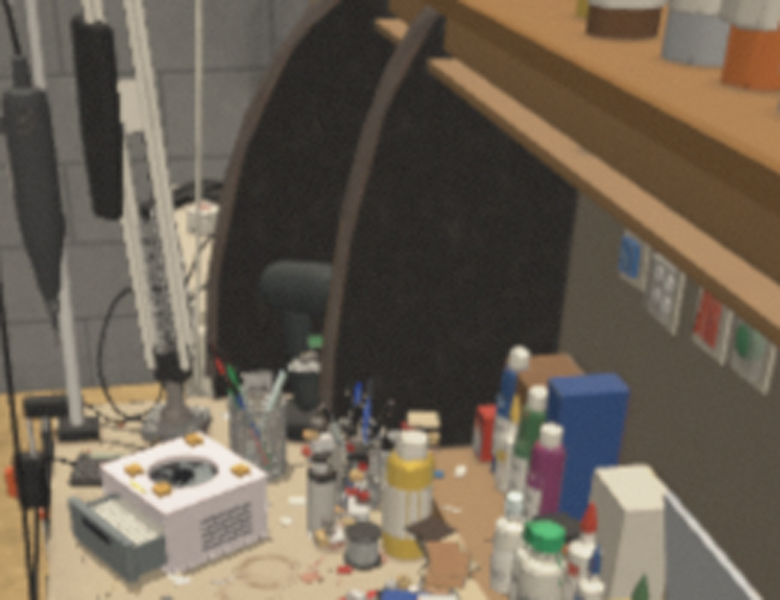

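```bash
python3 - <<'E'
from h import *
ct=manip.calibration("top");cs=manip.calibration("scene")
o,d1=ray(ct,(100,65));_,d2=ray(ct,(212,272));n=np.cross(d1,d2)
for uv in [(286,117),(280,85),(275,60),(270,30),(266,2),(277,117),(265,30),(243,128),(240,60),(233,2),(241,110),(231,50)]:
    a,d=ray(cs,uv); s=((o-a)@n)/(d@n); P=a+d*s; print(uv,P.round(),proj(ct,P).round())
print(onz(cs,(278,140),0))
E
```

```text
(286, 117) [2097. 1343. -586.] [  -2. -124.]
(280, 85) [1387.  741.    4.] [ 17. -89.]
(275, 60) [1084.  486.  251.] [ 34. -57.]
(270, 30) [876. 307. 432.] [ 50. -27.]
(266, 2) [751. 199. 548.] [64. -2.]
(277, 117) [1472.  863. -252.] [ 36. -53.]
(265, 30) [783. 243. 455.] [72. 14.]
(243, 128) [585. 193. 179.] [153. 163.]
(240, 60) [489.  62. 447.] [163. 182.]
(233, 2) [401. -35. 605.] [188. 228.]
(241, 110) [539. 140. 271.] [159. 174.]
(231, 50) [404.  -6. 500.] [191. 232.]
[851.12604274 285.215069     0.        ]
```

```bash
python3 - <<'E'
from h import *
ct=manip.calibration("top");cs=manip.calibration("scene")
for uv in [(95,100),(115,94),(140,105),(165,135),(180,170)]: print(uv,onz(cs,uv,350).round(),onz(cs,uv,250).round())
for uv in [(30,228),(100,225),(205,290),(170,330),(60,365)]: print(uv,onz(ct,uv,350).round())
for uv in [(120,210),(150,175),(235,295),(240,270)]: print(uv,onz(ct,uv,0).round())
E
```

```text
(95, 100) [222. 369. 350.] [342. 660. 250.]
(115, 94) [280. 370. 350.] [415. 661. 250.]
(140, 105) [273. 235. 350.] [406. 490. 250.]
(165, 135) [200.  22. 350.] [314. 222. 250.]
(180, 170) [ 122. -135.  350.] [216.  22. 250.]
(30, 228) [416. 343. 350.]
(100, 225) [424. 212. 350.]
(205, 290) [312.   8. 350.]
(170, 330) [240.  66. 350.]
(60, 365) [174. 258. 350.]
(120, 210) [497. 346.   0.]
(150, 175) [594. 273.   0.]
(235, 295) [284.  26.   0.]
(240, 270) [348.  16.   0.]
```

>>> {"op": "step_arm", "data": {
  "commands": [
    [[0,0,-60],0],
    [[0,0,-60],0],
    [[0,0,-60],0],
    [[-40,0,0],-6]
  ],
  "claw": 0,
  "force": 60
}}

```text
clock: 0.65
ee_pos: [170.1, 432.4, 441.6]
orientation: [-2.492, -1.902, -0.018]
force: [0.2, -0.6, -1.6]
opening: 0.142
```

>>> {"op": "step_arm", "data": {
  "commands": [
    [[-29.5,42,0],0],
    [[-29.5,42,0],0],
    [[-29.5,42,0],0],
    [[-29.5,42,0],0],
    [[-29.5,42,0],0],
    [[-29.5,42,0],0],
    [[-29.5,42,0],0],
    [[-29.5,42,0],0],
    [[0,0,0],0]
  ]
}}

```text
clock: 1.78
ee_pos: [430.8, 108.5, 435.2]
orientation: [-2.506, -1.895, 0.003]
force: [0.8, -0.3, -0.2]
opening: -0.0
```

```bash
cat > cap.py <<'E'
import sys,cv2,pickle
from h import *
n,cam=sys.argv[1],sys.argv[2]
s=manip.sense();c=manip.calibration(cam);im=manip.grab_frame(cam)
cv2.imwrite(f"pics/{n}.png",im[:,:,::-1]);pickle.dump(c,open(f"pics/{n}.pkl","wb"))
print(s["clock"],s["ee_pos"].round(1),s["orientation"].round(4),s["force"].round(1),s["opening"])
E
python3 cap.py w1 wrist
```

```text
1.775 [430.8 108.5 435.2] [-2.5057 -1.8946  0.0031] [ 0.8 -0.3 -0.2] -0.0002582060616506143
```

View pics/w1.png

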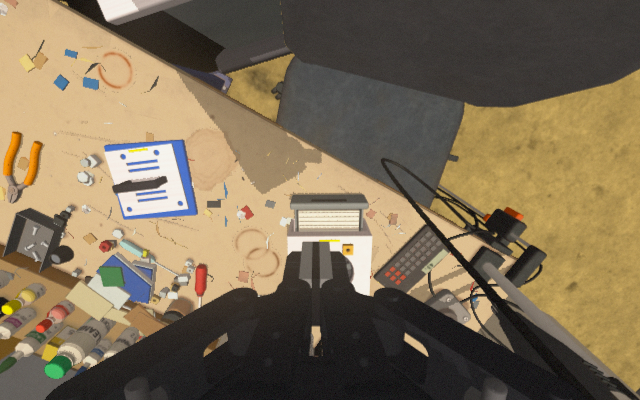

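```bash
python3 - <<'E'
import cv2
im=cv2.imread("pics/w1.png")
cv2.imwrite("pics/w1a.png",cv2.resize(im[180:260,270:390],None,fx=6,fy=6,interpolation=cv2.INTER_CUBIC))
cv2.imwrite("pics/w1b.png",cv2.resize(im[130:230,95:205],None,fx=6,fy=6,interpolation=cv2.INTER_CUBIC))
E
```

```text
(no output)
```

View pics/w1a.png

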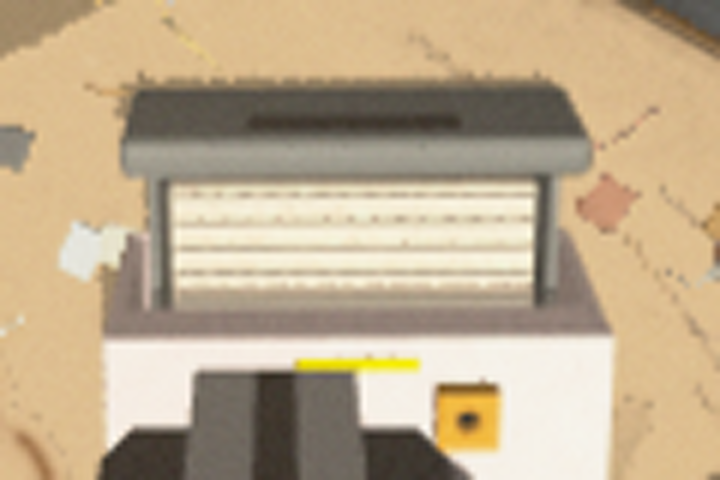

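View pics/w1b.png

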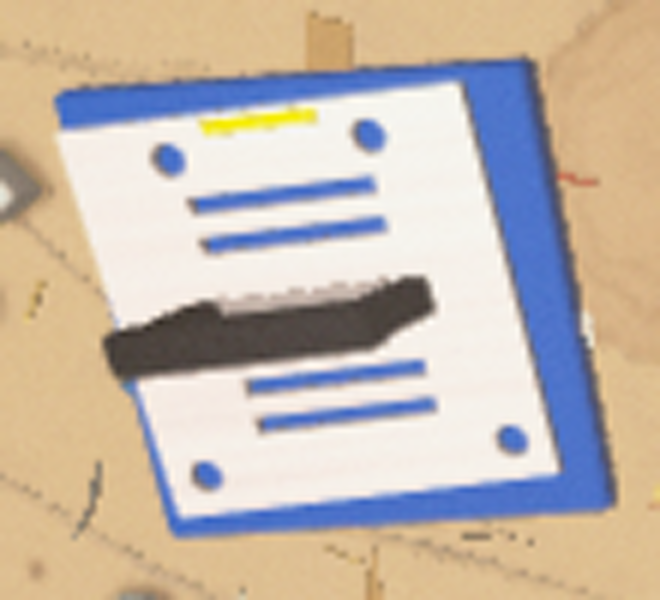

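```bash
python3 - <<'E'
from h import *;import pickle
c=pickle.load(open("pics/w1.pkl","rb"))
f=lambda u,o:(u[0]/6+o[0],u[1]/6+o[1])
A=lambda u,z:onz(c,f(u,(270,180)),z)
tl=A((122,140),62.5);tr=A((590,140),62.5)
print("drawer top front corners",tl.round(1),tr.round(1),np.linalg.norm(tl-tr))
e=[A((104,336),85),A((612,334),85)];print("ext front corners (R,L)",np.round(e,1),np.linalg.norm(e[0]-e[1]))
d=e[1]-e[0];print("yaw",-np.arctan2(d[0],d[1]));d=tr-tl;print("yaw d",-np.arctan2(d[0],d[1]))
print("thread FL",A((468,420),93).round(1))
H=[(-48,30),(-48,-30),(48,-48),(48,48)]
Q=[onz(c,f(u,(95,130)),14) for u in [(369,135),(168,160),(207,475),(512,438)]]
print(np.round(Q,1),fit(H,Q))
E
```

```text
drawer top front corners [502.5  44.5  62.5] [537.7 169.4  62.5] 129.83034734322726
ext front corners (R,L) [[548.5  27.   85. ]
 [585.6 160.9  85. ]] 139.02219590415356
yaw -0.2703842001020097
yaw d -0.2749070867477359
thread FL [596.1 117.   93. ]
[[ 364.3 -160.8   14. ]
 [ 355.1 -220.3   14. ]
 [ 447.1 -252.5   14. ]
 [ 461.4 -157.6   14. ]] (np.float64(-0.15169516071876216), array([ 406.98270412, -197.79081416]), array([0.27274676, 0.14736431, 0.11187069, 0.25745984]))
```

```bash
python3 - <<'E'
from h import *;import pickle
c=pickle.load(open("pics/w1.pkl","rb"));print(c["cam_to_world"].round(2).tolist())
for u in [(300,50),(400,80),(470,105),(560,100),(285,75)]: print(u,[onz(c,u,z).round() for z in (350,250,150)])
for u in [(295,60),(465,105),(430,205),(280,120)]: print(u,[onz(c,u,z).round() for z in (100,0,-100)])
for u in [(385,160),(440,210)]: print(u,[onz(c,u,z).round() for z in (0,100,200,300)])
E
```

```text
[[0.27, -0.92, -0.29, 358.24], [0.96, 0.26, 0.08, 129.56], [-0.0, -0.3, 0.95, 553.11], [0.0, 0.0, 0.0, 1.0]]
(300, 50) [array([327., 128., 350.]), array([312., 128., 250.]), array([297., 127., 150.])]
(400, 80) [array([360., 182., 350.]), array([361., 209., 250.]), array([362., 235., 150.])]
(470, 105) [array([387., 222., 350.]), array([400., 267., 250.]), array([414., 313., 150.])]
(560, 100) [array([399., 276., 350.]), array([419., 348., 250.]), array([439., 420., 150.])]
(285, 75) [array([338., 116., 350.]), array([328., 109., 250.]), array([319., 102., 150.])]
(295, 60) [array([299., 117., 100.]), array([286., 114.,   0.]), array([ 273.,  111., -100.])]
(465, 105) [array([419., 329., 100.]), array([433., 373.,   0.]), array([ 446.,  417., -100.])]
(430, 205) [array([552., 257., 100.]), array([595., 285.,   0.]), array([ 638.,  313., -100.])]
(280, 120) [array([369.,  74., 100.]), array([371.,  61.,   0.]), array([ 373.,   49., -100.])]
(385, 160) [array([489., 222.,   0.]), array([465., 205., 100.]), array([441., 188., 200.]), array([418., 172., 300.])]
(440, 210) [array([610., 302.,   0.]), array([565., 271., 100.]), array([519., 239., 200.]), array([474., 208., 300.])]
```

>>> {"op": "step_arm", "data": {
  "commands": [
    [[22.6,50,0],0],
    [[0,0,60],0],
    [[0,0,60],0],
    [[0,0,60],0],
    [[0,0,60],0],
    [[0,0,60],0],
    [[0,0,60],0],
    [[0,0,15],0],
    [[0,0,0],0]
  ]
}}

```text
clock: 2.95
ee_pos: [483.1, 120.2, 61.5]
orientation: [-2.499, -1.903, 0.001]
force: [0.2, 0.6, 0.0]
opening: 0.004
```

```bash
python3 cap.py w2 wrist;python3 cap.py s2 scene
```

```text
2.95 [483.1 120.2  61.5] [-2.4986e+00 -1.9035e+00  1.5000e-03] [0.2 0.6 0. ] 0.003736759810076651
3.0 [484.6 120.3  62.9] [2.4987 1.9029 0.0034] [ 0.4 -0.5  0.4] -0.0035587118982909347
```

View pics/w2.png

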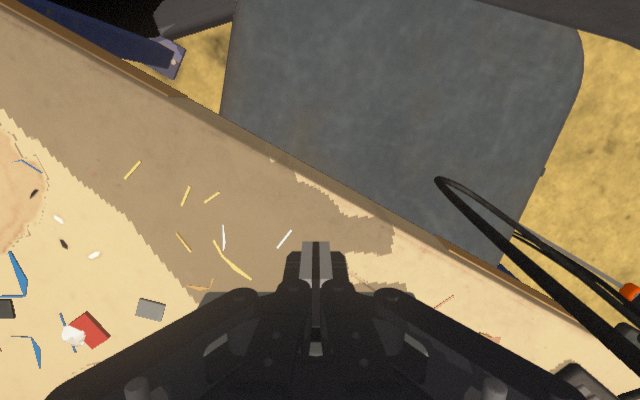

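View pics/s2.png

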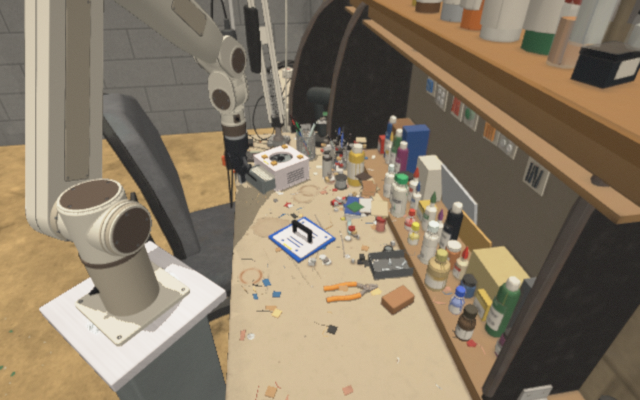

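>>> {"op": "step_arm", "data": {
  "commands": [
    [[0,10,0],0],
    [[0,10,0],0],
    [[0,10,0],0],
    [[0,10,0],0],
    [[0,8,0],0],
    [[0,6,0],0],
    [[0,4,0],0]
  ]
}}

```text
clock: 3.92
ee_pos: [539.6, 103.8, 61.1]
orientation: [-2.5, -1.902, 0.001]
force: [-1.5, 0.4, 1.1]
opening: 0.004
```

>>> {"op": "step_arm", "data": {
  "commands": [
    [[0,3,0],0],
    [[0,2,0],0]
  ]
}}

```text
clock: 4.18
ee_pos: [542.2, 103.0, 61.1]
orientation: [-2.497, -1.901, 0.004]
force: [-7.0, 2.5, 5.4]
opening: 0.002
```

>>> {"op": "step_arm", "data": {
  "commands": [
    [[0,2,0],0],
    [[0,2,0],0]
  ]
}}

```text
clock: 4.42
ee_pos: [545.0, 102.3, 61.1]
orientation: [-2.495, -1.901, 0.006]
force: [-6.0, 1.5, 4.5]
opening: 0.004
```

>>> {"op": "step_arm", "data": {
  "commands": [
    [[0,2,0],0],
    [[0,2,0],0]
  ]
}}

```text
clock: 4.68
ee_pos: [550.6, 100.7, 61.1]
orientation: [-2.498, -1.901, 0.003]
force: [-8.2, 2.2, 5.4]
opening: -0.0
```

>>> {"op": "step_arm", "data": {
  "commands": [
    [[0,2,0],0],
    [[0,1,0],0],
    [[0,0,0],0]
  ]
}}

```text
clock: 5.05
ee_pos: [550.7, 100.7, 61.1]
orientation: [-2.494, -1.9, 0.008]
force: [-12.9, 2.8, 10.4]
opening: -0.003
```

>>> {"op": "step_arm", "data": {
  "commands": [
    [[0,2,0],0],
    [[0,0,0],0]
  ]
}}

```text
clock: 5.3
ee_pos: [550.8, 100.6, 61.1]
orientation: [-2.491, -1.899, 0.012]
force: [-16.4, 5.2, 13.7]
opening: -0.002
```

>>> {"op": "step_arm", "data": {
  "commands": [
    [[0,-10,0],0],
    [[0,-30,0],0],
    [[0,0,-50],0],
    [[0,0,-60],0],
    [[0,0,-60],0],
    [[0,-30,-60],0],
    [[0,-30,-60],0],
    [[0,0,-60],0],
    [[0,0,0],0]
  ],
  "claw": 50
}}

```text
clock: 6.42
ee_pos: [466.6, 125.1, 409.3]
orientation: [2.495, 1.898, 0.02]
force: [0.4, 0.6, 0.7]
opening: 0.588
```

```bash
python3 cap.py w3 wrist;python3 cap.py s3 scene; python3 - <<'E'
import cv2
im=cv2.imread("pics/w3.png")
cv2.imwrite("pics/w3a.png",cv2.resize(im[160:290,270:400],None,fx=4.5,fy=4.5,interpolation=cv2.INTER_CUBIC))
im=cv2.imread("pics/s3.png")
cv2.imwrite("pics/s3a.png",cv2.resize(im[130:230,230:330],None,fx=6,fy=6,interpolation=cv2.INTER_CUBIC))
E
```

```text
6.425 [466.6 125.1 409.3] [2.4953 1.8983 0.0202] [0.4 0.6 0.7] 0.5879529283033752
6.475 [466.  124.9 406.1] [2.4972 1.8994 0.0121] [-0.5  0.2 -1.5] 0.5860284279211088
```

View pics/w3.png

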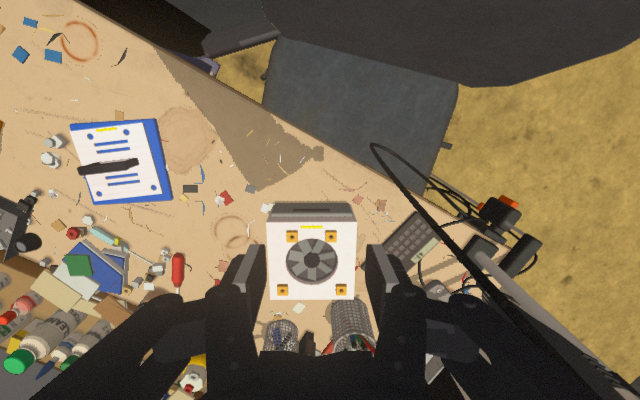

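View pics/s3a.png

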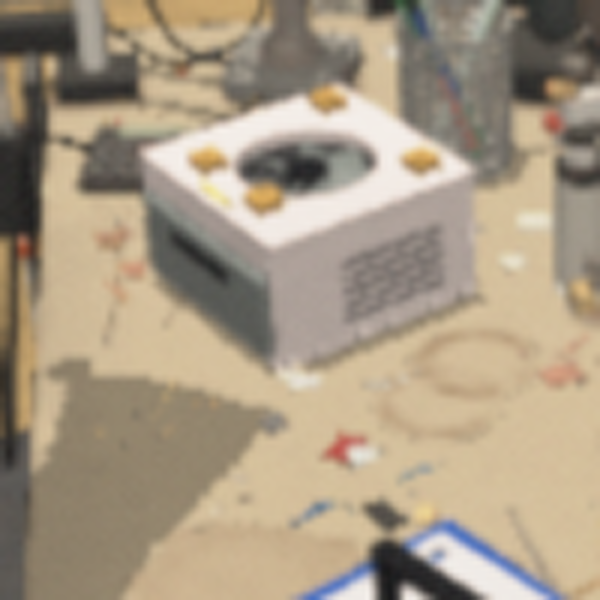

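```bash
python3 cap.py w4 wrist; python3 - <<'E'
from h import *;import pickle,cv2
c=pickle.load(open("pics/w4.pkl","rb"));im=cv2.imread("pics/w4.png");hsv=cv2.cvtColor(im,cv2.COLOR_BGR2HSV)
m=cv2.inRange(hsv,(12,150,120),(24,255,255));m[:225]=0;m[305:]=0;m[:,:260]=0;m[:,365:]=0
n,l,s,ce=cv2.connectedComponentsWithStats(m)
P=[(ce[i],s[i,4],s[i,:4]) for i in range(1,n) if s[i,4]>25]
for p in P: print(p[0].round(1),p[1],p[2])
pts=[onz(c,p[0],93) for p in P]; print(np.round(pts,1))
if len(P)==4:
    a=sorted(range(4),key=lambda i:P[i][0][1]); fr=sorted(a[:2],key=lambda i:P[i][0][0]);re=sorted(a[2:],key=lambda i:P[i][0][0])
    print(fit([(-48,-30),(-48,30),(48,-48),(48,48)],[pts[i] for i in fr+re]))
cv2.imwrite("pics/w4b.png",cv2.resize(im[105:210,60:180],None,fx=6,fy=6,interpolation=cv2.INTER_CUBIC))
cv2.imwrite("pics/w4a.png",cv2.resize(im[195:310,255:370],None,fx=5,fy=5,interpolation=cv2.INTER_CUBIC))
E
```

```text
6.525 [465.3 124.7 403.9] [2.499  1.9006 0.0051] [ 0.2  0.3 -0.9] 0.5825878169665221
[293.  240.3] 109 [288 235  11  12]
[332.5 240. ] 102 [328 235  10  11]
[342.4 294.1] 103 [338 289  10  11]
[283.4 294.7] 91 [279 290  10  10]
[[578.5  58.8  93. ]
 [594.  116.5  93. ]
 [690.4 108.   93. ]
 [666.1  16.3  93. ]]
(np.float64(-0.26600107123602246), array([632.27037682,  74.93271154]), array([0.50744108, 0.13607119, 0.38175815, 0.96227581]))
```

View pics/w4b.png

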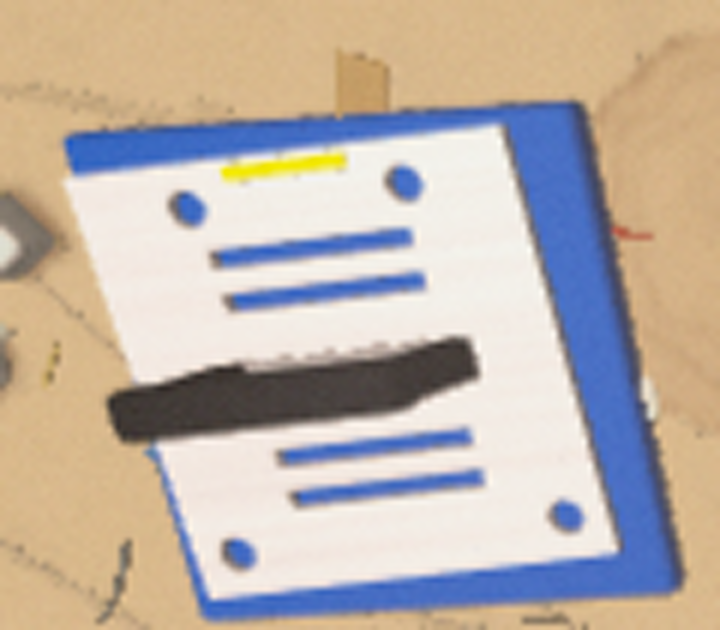

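View pics/w4a.png

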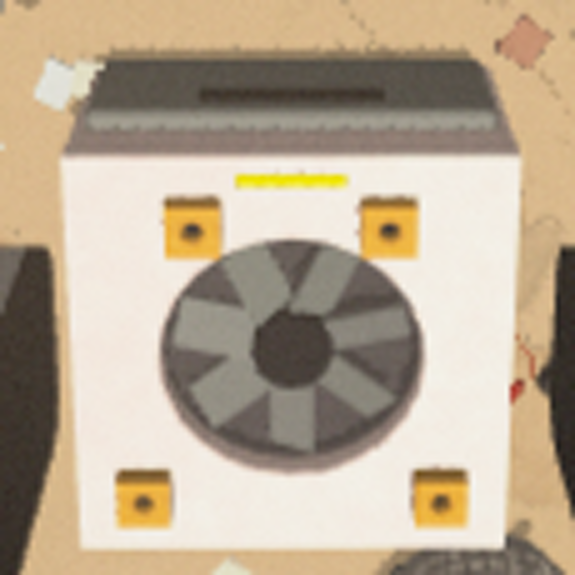

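```bash
python3 - <<'E'
from h import *;import pickle
c=pickle.load(open("pics/w4.pkl","rb"))
f=lambda u,s,o:((u[0]+.5)/s-.5+o[0],(u[1]+.5)/s-.5+o[1])
H=[(-48,30),(-48,-30),(48,-48),(48,48)]
E=[onz(c,f(u,5,(255,195)),93) for u in [(389,232),(192,233),(143,504),(441,503)]]
print(np.round(E,1),fit(H,E))
Q=[onz(c,f(u,6,(60,105)),16) for u in [(405,183),(187,209),(239,554),(567,516)]]
print(fit(H,Q))
E
```

```text
[[595.5 116.   93. ]
 [579.9  58.4  93. ]
 [667.3  15.7  93. ]
 [692.6 108.2  93. ]] (np.float64(-0.2668894999661232), array([633.83986249,  74.5765669 ]), array([0.16348659, 0.29611811, 0.16144103, 0.21031127]))
(np.float64(-0.15317159449630963), array([ 406.14215455, -196.99037453]), array([0.31005376, 0.18393262, 0.26162107, 0.32732725]))
```

>>> {"op": "step_arm", "data": {
  "commands": [
    [[0,0,0],10.4],
    [[0,0,0],10.4],
    [[0,0,0],10.4],
    [[0,0,0],10.4],
    [[0,0,0],10.4],
    [[0,0,0],10.4],
    [[0,0,0],10.4],
    [[0,0,0],10.4],
    [[0,0,0],0]
  ],
  "claw": 50
}}

```text
clock: 7.7
ee_pos: [464.2, 124.5, 401.2]
orientation: [3.131, -0.235, -0.005]
force: [0.5, 0.3, 0.3]
opening: 0.585
```

>>> {"op": "step_arm", "data": {
  "commands": [
    [[-1,40,0],0],
    [[-1,41,10],0],
    [[-1,41,25],0],
    [[-1,41,30],0],
    [[-1,41,30],0],
    [[-1,41,30],0],
    [[-1,41,30],0],
    [[-2,41,20],0],
    [[0,0,0],0],
    [[0,0,0],0]
  ]
}}

```text
clock: 8.95
ee_pos: [405.9, -196.9, 227.8]
orientation: [-3.132, 0.236, 0.001]
force: [0.8, -0.1, -0.7]
opening: 0.581
```

```bash
python3 cap.py w5 wrist
```

```text
8.95 [ 405.9 -196.9  227.8] [-3.132e+00  2.359e-01  1.300e-03] [ 0.8 -0.1 -0.7] 0.5813911703120896
```

View pics/w5.png

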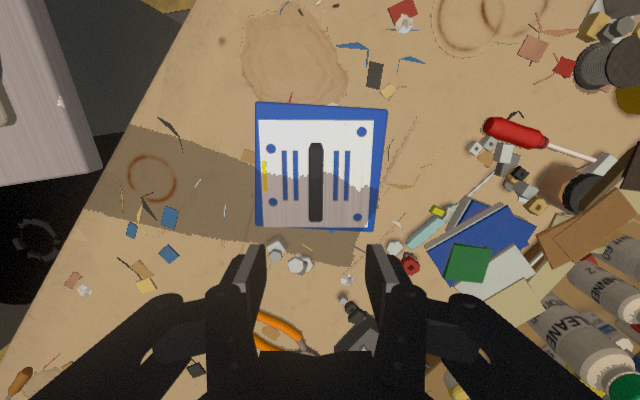

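```bash
python3 - <<'E'
from h import *;import pickle,cv2
c=pickle.load(open("pics/w5.pkl","rb"));im=cv2.imread("pics/w5.png");hsv=cv2.cvtColor(im,cv2.COLOR_BGR2HSV)
m=cv2.inRange(hsv,(100,120,50),(125,255,255));
n,l,s,ce=cv2.connectedComponentsWithStats(m)
W=[]
for i in range(1,n):
    x,y,w,h,a=s[i]
    if 25<a<200 and w<15 and h<15 and 250<x<390 and 100<y<235: W.append(ce[i]);print(ce[i].round(1),s[i])
k=sorted(W,key=lambda p:p[0]);F=sorted(k[:2],key=lambda p:p[1]);R=sorted(k[2:],key=lambda p:p[1])
Q=[onz(c,u,12) for u in F+R];print(fit([(-48,30),(-48,-30),(48,48),(48,-48)],Q))
v=hsv[...,2];mb=((v<60)*255).astype(np.uint8);mb[:140]=0;mb[224:]=0;mb[:,:300]=0;mb[:,332:]=0
n,l,s,ce=cv2.connectedComponentsWithStats(mb);i=1+s[1:,4].argmax();print(ce[i],s[i])
ys,xs=np.where(l==i)
for y in (155,175,195,215):
    xx=xs[ys==y];print(y,xx.min(),xx.max(),onz(c,((xx.min()+xx.max())/2,y),56).round(1))
E
```

```text
[360.9 131.4] [357 128   9   8  54]
[270.6 148. ] [267 144   8   8  48]
[272.7 201.3] [270 198   7   7  35]
[357.  216.5] [354 214   7   6  34]
(np.float64(-0.15418008630318017), array([ 406.19580808, -198.64050871]), array([0.08387018, 0.02521174, 0.13132245, 0.11526822]))
[314.97368421 198.26315789] [309 172  13  49 570]Traceback (most recent call last):
  File "<stdin>", line 15, in <module>
    return umr_minimum(a, axis, None, out, keepdims, initial, where)
ValueError: zero-size array to reduction operation minimum which has no identity
```

>>> {"op": "step_arm", "data": {
  "commands": [
    [[0.6,1.3,50],0.2],
    [[0,0,50],0],
    [[0,0,40],0],
    [[0,0,20],0],
    [[0,0,11],0],
    [[0,0,0],0],
    [[0,0,0],0]
  ]
}}

```text
clock: 9.88
ee_pos: [407.6, -198.7, 58.2]
orientation: [3.131, -0.242, 0.003]
force: [0.2, -0.6, -0.1]
opening: 0.585
```

```bash
python3 cap.py w6 wrist; python3 cap.py s6 scene;python3 - <<'E'
import cv2
im=cv2.imread("pics/s6.png")
cv2.imwrite("pics/s6a.png",cv2.resize(im[150:275,240:370],None,fx=5,fy=5,interpolation=cv2.INTER_CUBIC))
E
```

```text
9.875 [ 407.6 -198.7   58.2] [ 3.1314 -0.2416  0.0035] [ 0.2 -0.6 -0.1] 0.584618420030134
9.925 [ 407.5 -198.9   58.3] [ 3.1313 -0.2422  0.0037] [-0.6 -0.8 -0.3] 0.5819088431195004
```

View pics/w6.png

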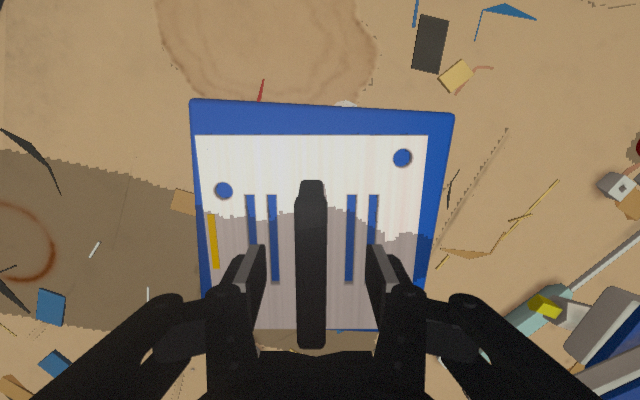

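View pics/s6a.png

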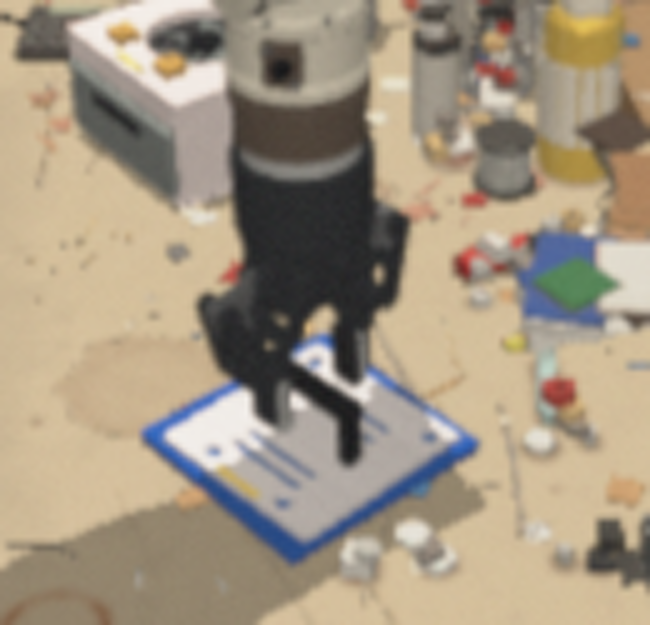

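>>> {"op": "step_arm", "data": {
  "commands": [
    [[-1,0,2],0],
    [[0,0,0],0],
    [[0,0,0],0],
    [[0,0,0],0],
    [[0,0,0],0],
    [[0,0,0],0]
  ],
  "claw": 8,
  "force": 90
}}

```text
clock: 10.72
ee_pos: [405.4, -198.4, 55.5]
orientation: [3.132, -0.243, 0.0]
force: [-1.8, 0.7, 6.6]
opening: 0.145
```

>>> {"op": "step_arm", "data": {
  "commands": [
    [[0,0,0],0],
    [[0,0,-5],0],
    [[0,0,-15],0],
    [[0,0,-30],0],
    [[0,0,-40],0],
    [[0,0,-40],0],
    [[0,0,-40],0],
    [[0,0,-20],0],
    [[0,0,0],0],
    [[0,0,0],0]
  ],
  "claw": 0,
  "force": 90
}}

```text
clock: 11.98
ee_pos: [404.8, -198.1, 243.8]
orientation: [-3.131, 0.243, 0.003]
force: [-0.3, -0.2, -2.0]
opening: 0.146
```

```bash
python3 cap.py w7 wrist; python3 cap.py s7 scene;python3 - <<'E'
import cv2
im=cv2.imread("pics/s7.png")
cv2.imwrite("pics/s7a.png",cv2.resize(im[110:275,220:400],None,fx=3.5,fy=3.5,interpolation=cv2.INTER_CUBIC))
E
```

```text
11.975 [ 404.8 -198.1  243.8] [-3.1313  0.243   0.0035] [-0.3 -0.2 -2. ] 0.14608295740234917
12.025 [ 404.6 -198.   243.5] [-3.131   0.243   0.0045] [-1.2  0.3 -1.3] 0.14401387068640462
```

View pics/w7.png

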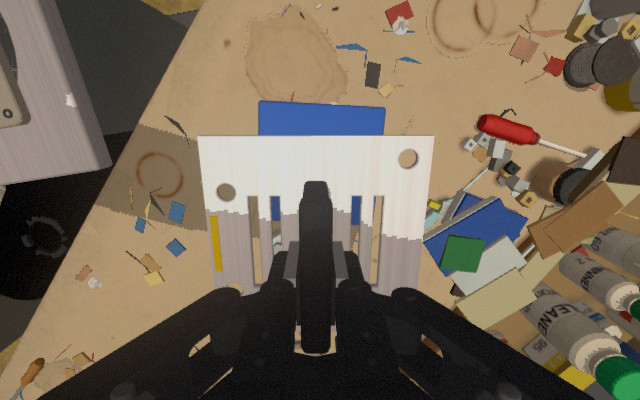

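View pics/s7a.png

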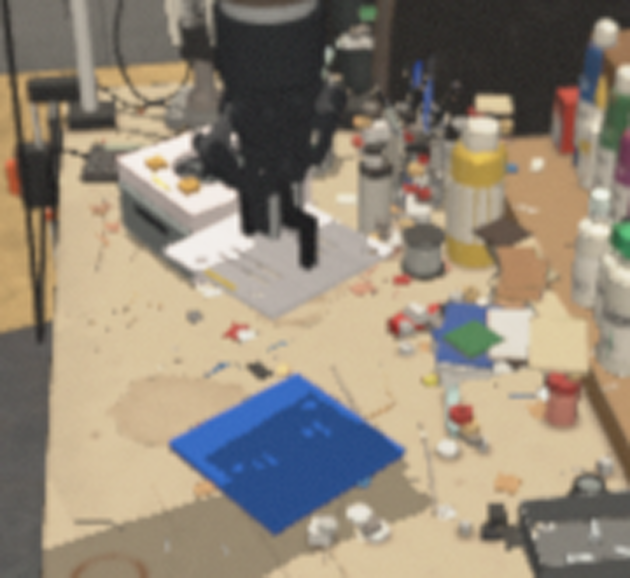

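```bash
cat > pl.py <<'E'
import sys,pickle,cv2
from h import *
from scipy.spatial.transform import Rotation as Rr
# refine hole/circle centres: ellipse by threshold around a guess
def hole(im,g,r=16):
    x,y=map(int,g);p=im[y-r:y+r+1,x-r:x+r+1].astype(int)
    v=p.min(2); return v
E
python3 - <<'E'
from pl import *
im=cv2.imread("pics/w7.png")
cv2.imwrite("pics/w7a.png",np.hstack([cv2.resize(im[170:215,205:250],None,fx=8,fy=8,interpolation=cv2.INTER_CUBIC),cv2.resize(im[135:180,385:430],None,fx=8,fy=8,interpolation=cv2.INTER_CUBIC)]))
E
```

```text
(no output)
```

View pics/w7a.png

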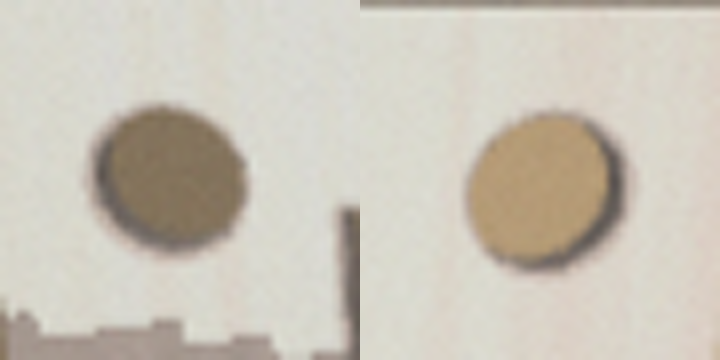

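```bash
cat > rel.py <<'E'
from pl import *
def rel(pk,ee,rv,uvFL,uvRL,dz=45.5):
    c=pickle.load(open(f"pics/{pk}.pkl","rb"))
    z=ee[2]-dz+4
    P=[onz(c,u,z) for u in (uvFL,uvRL)]
    print("sep",np.linalg.norm(P[0]-P[1]),"should 97.67")
    th,t,r=fit([(-48,30),(48,48)],P);print("plate",th,t,r)
    R=Rr.from_rotvec(rv).as_matrix();xa=np.arctan2(R[1,0],R[0,0])
    print("tool x ang",xa,"plate-tool yaw",th-xa,"offset in tool xy",(R.T@np.r_[t-np.array(ee[:2]),0])[:2],"tilt z",R[:,2])
    return th,t
E
python3 - <<'E'
from rel import *
rel("w7",[404.8,-198.1,243.8],[-3.1313,.243,.0035],(225.8,191.8),(408.1,158.5))
E
```

```text
sep 97.52657041892243 should 97.67
plate -0.15443389119995438 [ 405.53717997 -197.91659976] [0.07317658 0.07317658]
tool x ang -0.15489585243271967 plate-tool yaw 0.00046196123276529 offset in tool xy [ 0.70005785 -0.29493561] tilt z [-0.00215433  0.00104584 -0.99999713]
```

```bash
python3 - <<'E'
from rel import *
def tri(obs):
    A=np.zeros((3,3));b=np.zeros(3)
    for n,uv in obs:
        o,d=ray(pickle.load(open(f"pics/{n}.pkl","rb")),uv);d=d/np.linalg.norm(d);M=np.eye(3)-np.outer(d,d);A+=M;b+=M@o
    return np.linalg.solve(A,b)
print(tri([("w1",(384,160)),("w2",(438,180))]), tri([("w3",(373,146)),("w2",(438,180))]))
im=cv2.imread("pics/w4.png");cv2.imwrite("pics/w4c.png",cv2.resize(im[130:400,340:640],None,fx=2.6,fy=2.2))
E
```

```text
[ 518.92540107  241.70412399 -132.21837588] [ 520.59147393  241.53856937 -134.21447113]
```

View pics/w4c.png

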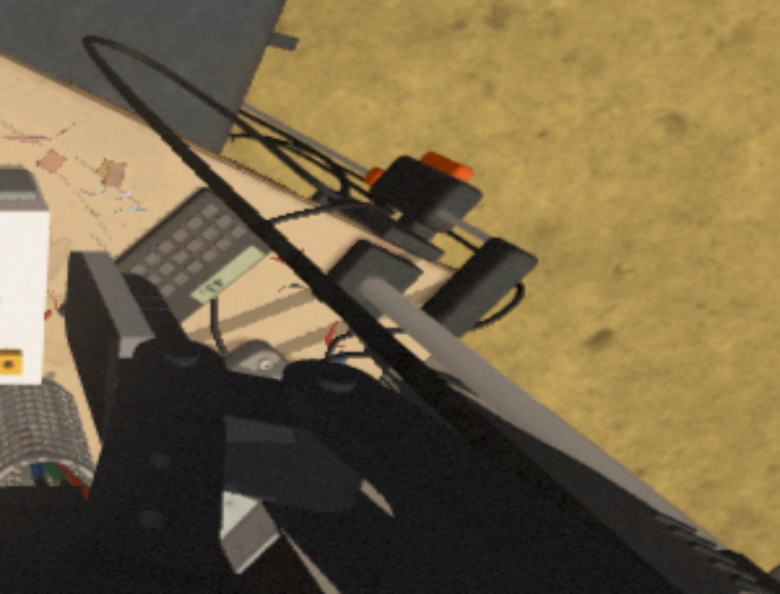

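```bash
python3 - <<'E'
from rel import *
def pl(n,a,b):
    c=pickle.load(open(f"pics/{n}.pkl","rb"));o,d1=ray(c,a);_,d2=ray(c,b);m=np.cross(d1,d2);return m/np.linalg.norm(m),o
def line(A,B):
    d=np.cross(A[0],B[0]);M=np.array([A[0],B[0],d]);p=np.linalg.solve(M,[A[0]@A[1],B[0]@B[1],0]);
    for z in (0,100,200,300,400,500): print(z,(p+d*(z-p[2])/d[2]).round())
A=pl("w4",(387,165),(488,295))
line(A,pl("w2",(480,220),(635,350)))
line(A,pl("s3",(240,150),(235,62)))
line(A,pl("w1",(400,175),(500,290)))
E
```

```text
0 [523. 233.  -0.]
100 [522. 227. 100.]
200 [522. 222. 200.]
300 [522. 216. 300.]
400 [521. 211. 400.]
500 [521. 205. 500.]
0 [628. 281.  -0.]
100 [636. 279. 100.]
200 [645. 278. 200.]
300 [653. 276. 300.]
400 [661. 274. 400.]
500 [669. 272. 500.]
0 [373. 165.   0.]
100 [366. 157. 100.]
200 [359. 148. 200.]
300 [352. 139. 300.]
400 [345. 131. 400.]
500 [338. 122. 500.]
```

>>> {"op": "step_arm", "data": {
  "commands": [
    [[0,0,0],6.5],
    [[10,-20,0],0],
    [[16.5,-38,0],0],
    [[18,-40,0],0],
    [[18,-40,0],0],
    [[18,-40,0],0],
    [[18,-40,0],0],
    [[18,-40,0],0],
    [[16.5,-38,0],0],
    [[10,-20,0],0],
    [[4.9,-7.7,0],0],
    [[0,0,0],0]
  ]
}}

```text
clock: 13.58
ee_pos: [633.6, 74.4, 243.8]
orientation: [3.113, -0.42, -0.003]
force: [0.1, 0.1, -1.7]
opening: 0.146
```

>>> {"op": "step_arm", "data": {
  "commands": [
    [[0,0,15],0],
    [[0,0,15],0],
    [[0,0,10],0],
    [[0,0,0],0],
    [[0,0,0],0]
  ]
}}

```text
clock: 14.2
ee_pos: [634.1, 74.4, 205.5]
orientation: [-3.113, 0.42, -0.001]
force: [0.1, 0.6, -1.8]
opening: 0.144
```

```bash
python3 cap.py w8 wrist; python3 cap.py s8 scene;python3 - <<'E'
import cv2
im=cv2.imread("pics/s8.png")
cv2.imwrite("pics/s8a.png",cv2.resize(im[100:210,220:340],None,fx=5,fy=5,interpolation=cv2.INTER_CUBIC))
E
```

```text
14.2 [634.1  74.4 205.5] [-3.1132e+00  4.2040e-01 -9.0000e-04] [ 0.1  0.6 -1.8] 0.14411842966524002
14.25 [634.3  74.5 205.7] [-3.1131e+00  4.2030e-01 -1.8000e-03] [ 0.2  0.9 -1.8] 0.14539415918096313
```

View pics/w8.png

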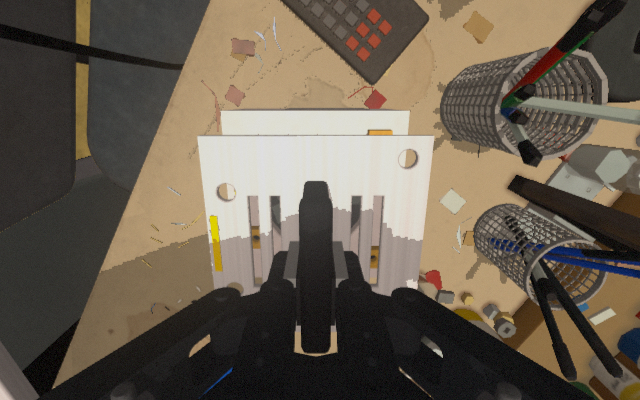

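View pics/s8a.png

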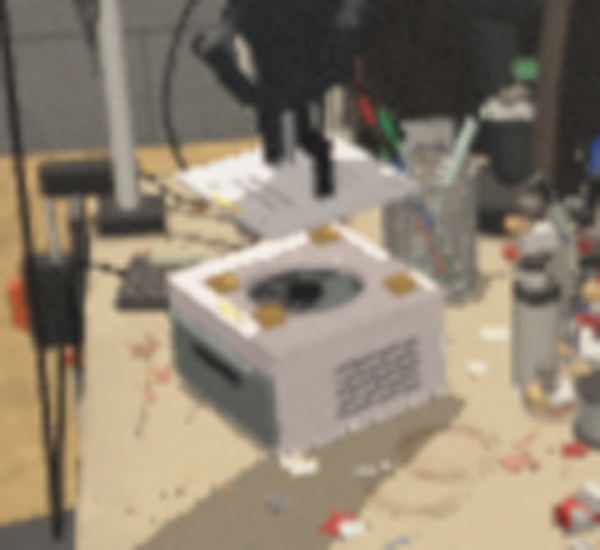

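```bash
python3 - <<'E'
import cv2,numpy as np
im=cv2.imread("pics/w8.png")
cv2.imwrite("pics/w8a.png",cv2.resize(im[100:280,190:440],None,fx=3.2,fy=3.2,interpolation=cv2.INTER_CUBIC))
r=lambda a,b:cv2.resize(im[b-20:b+20,a-20:a+20],None,fx=8,fy=8,interpolation=cv2.INTER_CUBIC)
cv2.imwrite("pics/w8b.png",np.vstack([np.hstack([r(226,192),r(408,158)]),np.hstack([r(256,240),r(375,258)])])[:,:])
E
```

```text
(no output)
```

View pics/w8a.png

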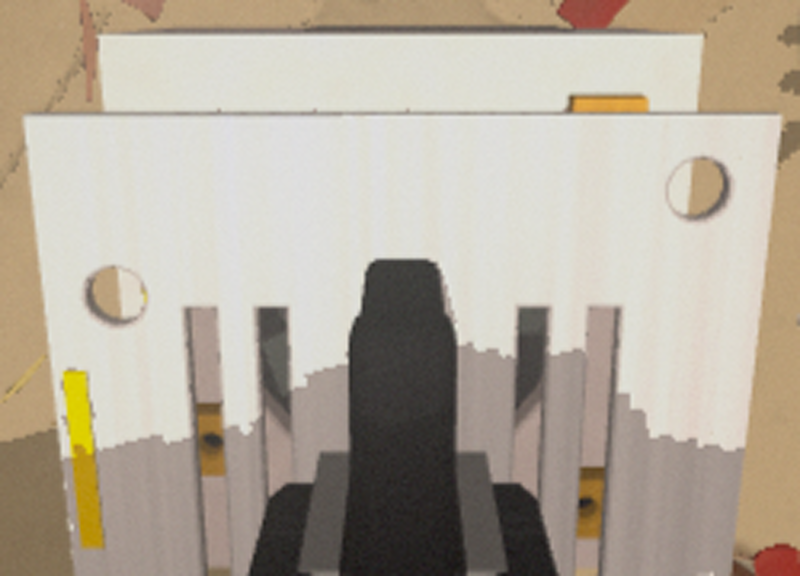

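```bash
python3 - <<'E'
import cv2
im=cv2.imread("pics/w8b.png");cv2.imwrite("pics/w8c.png",cv2.resize(im,(590,590),interpolation=cv2.INTER_AREA))
E
```

```text
(no output)
```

View pics/w8c.png

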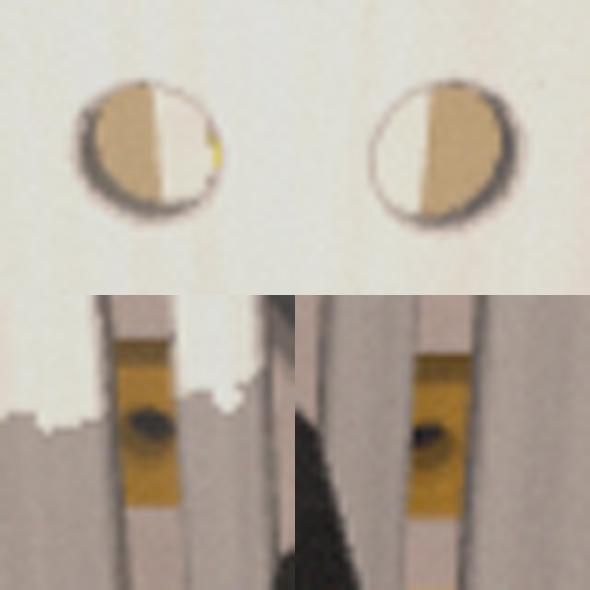

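```bash
python3 - <<'E'
from rel import *
c=pickle.load(open("pics/w8.pkl","rb"))
a=-.268;R=np.array([[np.cos(a),-np.sin(a)],[np.sin(a),np.cos(a)]]);t=np.array([634,75])
for n,p in dict(FL=(-48,30,93),FR=(-48,-30,93),RL=(48,48,93),RR=(48,-48,93),cFL=(-70,70,85),cRL=(70,70,85)).items():
    print(n,proj(c,np.r_[R@p[:2]+t,p[2]]).round(1))
FL=onz(c,(256.2,236.8),93);RRl=onz(c,(373.2,256.9),93);
C=[onz(c,(220.3,110.3),85),onz(c,(409.5,110.0),85)]
print("thr",FL,RRl,"corn",C,np.linalg.norm(C[0]-C[1]))
print(fit([(-70,70),(70,70)],C))
rel("w8",[634.1,74.4,205.5],[-3.1132,.4204,-.0009],(206+148/7.375-.0,172+150/7.375),(388+(445-295)/7.375,138+153/7.375))
E
```

```text
FL [250.1 165.3]
FR [254.8 238.3]
RL [379.1 141.1]
RR [372.  258.1]
cFL [219.1 109.7]
cRL [408.6 109.7]
thr [581.29913098  59.7277965   93.        ] [668.75915524  16.8691034   93.        ] corn [array([585.76175693, 160.42257675,  85.        ]), array([720.63588422, 123.59806829,  85.        ])] 139.81085307134208
(np.float64(-0.26653259258203466), array([634.76165682,  74.4820248 ]), array([0.09457346, 0.09457346]))
sep 97.53111402303955 should 97.67
plate -0.26693333939744107 [635.09626911  74.28489794] [0.07090478 0.07090478]
tool x ang -0.2684519629920027 plate-tool yaw 0.0015186235945616189 offset in tool xy [ 0.99111481 -0.15327006] tilt z [ 5.86000877e-04  5.78926891e-05 -9.99999827e-01]
```

>>> {"op": "step_arm", "data": {
  "commands": [
    [[0,-0.6,15],0],
    [[0,0,15],0],
    [[0,0,10],0],
    [[0,0,8],0],
    [[0,0,5],0],
    [[0,0,2],0],
    [[0,0,0],0],
    [[0,0,0],0]
  ]
}}

```text
clock: 15.3
ee_pos: [634.4, 75.1, 150.6]
orientation: [-3.113, 0.42, -0.002]
force: [0.2, -0.2, -2.6]
opening: 0.147
```

```bash
python3 cap.py w9 wrist; python3 cap.py s9 scene;python3 - <<'E'
import cv2,numpy as np
im=cv2.imread("pics/s9.png")
cv2.imwrite("pics/s9a.png",cv2.resize(im[125:205,240:330],None,fx=7,fy=7,interpolation=cv2.INTER_CUBIC))
im=cv2.imread("pics/w9.png")
cv2.imwrite("pics/w9a.png",cv2.resize(im[120:300,190:440],None,fx=3.2,fy=3.2,interpolation=cv2.INTER_CUBIC))
r=lambda a,b:cv2.resize(im[b-20:b+20,a-20:a+20],None,fx=8,fy=8,interpolation=cv2.INTER_CUBIC)
cv2.imwrite("pics/w9b.png",np.hstack([r(226,192),r(408,158)]))
E
```

```text
15.3 [634.4  75.1 150.6] [-3.1131e+00  4.2030e-01 -1.5000e-03] [ 0.2 -0.2 -2.6] 0.1469121595210245
15.35 [634.4  75.1 150.6] [-3.1131e+00  4.2030e-01 -1.5000e-03] [ 0.6  0.1 -2.9] 0.13963227656149801
```

View pics/s9a.png

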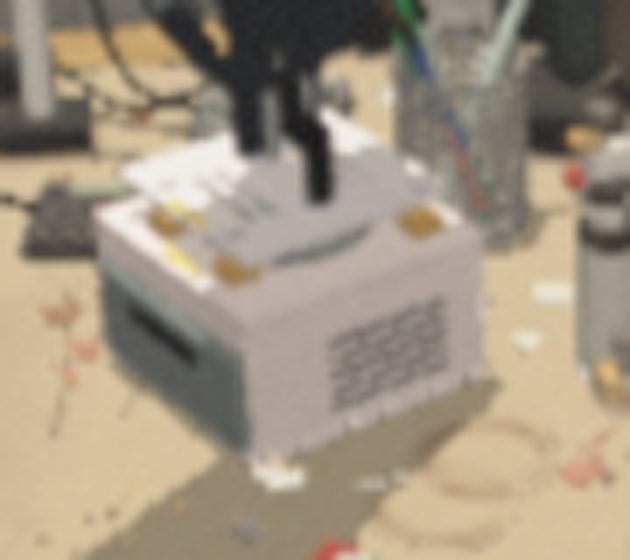

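View pics/w9a.png

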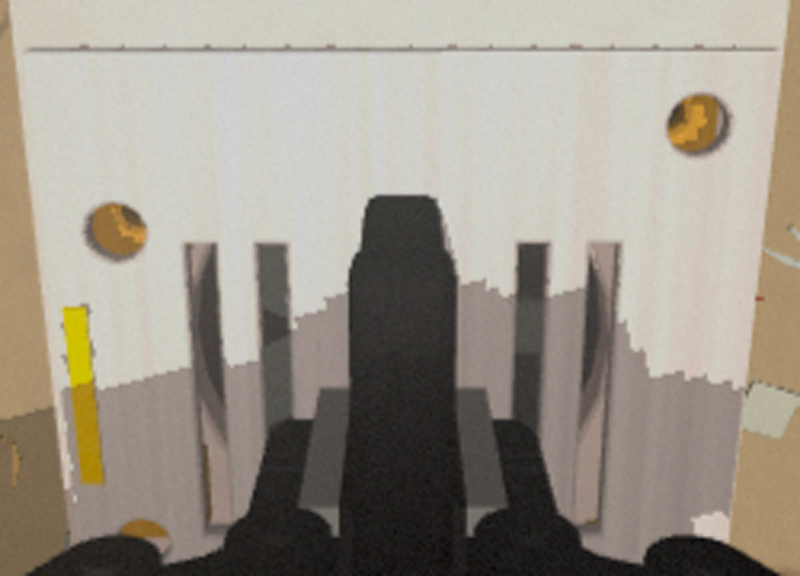

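View pics/w9b.png

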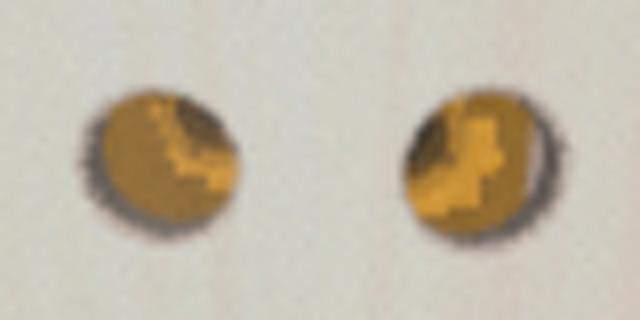

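```bash
cat > al.py <<'E'
from rel import *
def al(pk,ee,rv,hFL,hRL,tFL,tRL):
    th,t=rel(pk,ee,rv,hFL,hRL)
    c=pickle.load(open(f"pics/{pk}.pkl","rb"))
    R=np.array([[np.cos(th),-np.sin(th)],[np.sin(th),np.cos(th)]])
    for n,m,u in (("FL",(-48,30),tFL),("RL",(48,48),tRL)):
        w=np.r_[R@m+t,93]
        print(n,"pred if aligned",proj(c,w).round(1),"obs",u,"needed shift ext frame",(R.T@(onz(c,u,93)-w)[:2]).round(2))
E
python3 - <<'E'
from al import *
f=lambda x,y,a,b:(a-20+x/8-.44,b-20+y/8-.44)
al("w9",[634.4,75.1,150.6],[-3.1131,.4203,-.0015],f(162,163,226,192),f(484-320,165,408,158),f(214,108,226,192),f(408-320,130,408,158))
E
```

```text
sep 97.5301560334931 should 97.67
plate -0.26610664048406885 [635.35346835  75.23514536] [0.07138377 0.07138377]
tool x ang -0.26839750130932816 plate-tool yaw 0.002290860825259311 offset in tool xy [ 0.8834923  -0.38315352] tilt z [ 9.79605838e-04  1.18038695e-04 -9.99999513e-01]
FL pred if aligned [233.2 184.3] obs (232.31, 185.06) needed shift ext frame [-0.59 -0.49]
RL pred if aligned [400.1 153.2] obs (398.56, 153.81) needed shift ext frame [-0.82 -0.36]
```

>>> {"op": "step_arm", "data": {
  "commands": [
    [[-0.7,0.4,1],0],
    [[0,0,1],0],
    [[0,0,0],0],
    [[0,0,0],0],
    [[0,0,0],0],
    [[0,0,0],0]
  ]
}}

```text
clock: 16.15
ee_pos: [633.3, 74.9, 148.1]
orientation: [-3.113, 0.42, -0.0]
force: [0.6, -0.2, -2.0]
opening: 0.144
```

```bash
python3 cap.py w10 wrist; python3 cap.py s10 scene;python3 - <<'E'
import cv2,numpy as np
im=cv2.imread("pics/s10.png")
cv2.imwrite("pics/s10a.png",cv2.resize(im[125:185,245:315],None,fx=10,fy=10,interpolation=cv2.INTER_CUBIC))
im=cv2.imread("pics/w10.png")
r=lambda a,b:cv2.resize(im[b-20:b+20,a-20:a+20],None,fx=9,fy=9,interpolation=cv2.INTER_CUBIC)
cv2.imwrite("pics/w10b.png",np.hstack([r(226,192),r(408,158)]))
E
```

```text
16.15 [633.3  74.9 148.1] [-3.1134e+00  4.2020e-01 -1.0000e-04] [ 0.6 -0.2 -2. ] 0.14436934541490568
16.2 [633.3  74.9 148.1] [-3.1133e+00  4.2030e-01 -1.0000e-04] [ 0.8  0.8 -2.1] 0.1389127456665145
```

View pics/s10a.png

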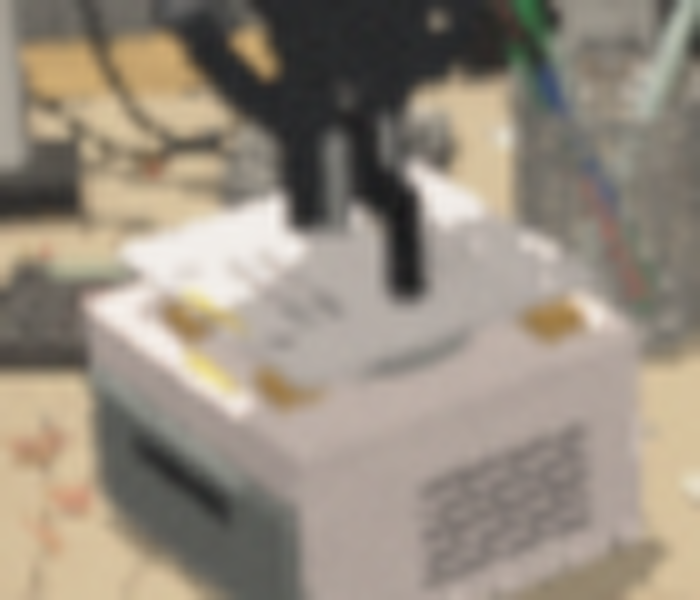

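View pics/w10b.png

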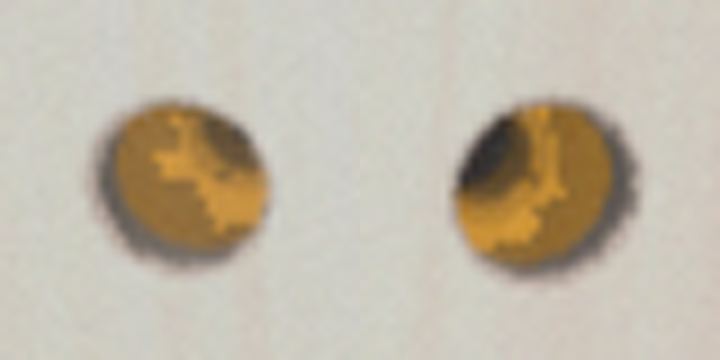

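```bash
python3 - <<'E'
from al import *
f=lambda x,y,a,b:(a-20+x/9-.44,b-20+y/9-.44)
al("w10",[633.3,74.9,148.1],[-3.1133,.4203,-.0001],f(184,183,226,192),f(546-360,188,408,158),f(242,125,226,192),f(486-360,148,408,158))
c=pickle.load(open("pics/s10.pkl","rb"))
a=-.267;R=np.array([[np.cos(a),-np.sin(a)],[np.sin(a),np.cos(a)]])
for t in ([634.5,75],[631.5,70]):
    g=lambda p:proj(c,np.r_[R@np.array(p[:2])+t,p[2]])
    e=g((-70,70,85)); print("ext FL corner",e)
    for z in (104,107,110): print(z,"plate FL-ext FL",(g((-60,60,z))-e).round(2),"plate FR - ext FR",(g((-60,-60,z))-g((-70,-70,85))).round(2))
E
```

```text
sep 97.4935095406491 should 97.67
plate -0.26749762775370817 [634.27642633  74.93937462] [0.08970702 0.08970702]
tool x ang -0.2683802966276392 plate-tool yaw 0.000882668873931014 offset in tool xy [ 0.93103091 -0.2968841 ] tilt z [ 6.98067623e-05  4.12310096e-05 -9.99999997e-01]
FL pred if aligned [232.3 185.3] obs (232.4488888888889, 185.4488888888889) needed shift ext frame [ 0.07 -0.08]
RL pred if aligned [401.4 154.1] obs (401.56, 154.00444444444446) needed shift ext frame [0.07 0.06]
ext FL corner [252.89476956 154.81811826]
104 plate FL-ext FL [ 3.39 -4.61] plate FR - ext FR [ 0.49 -7.17]
107 plate FL-ext FL [ 3.3  -5.37] plate FR - ext FR [ 0.42 -7.97]
110 plate FL-ext FL [ 3.22 -6.14] plate FR - ext FR [ 0.35 -8.76]
ext FL corner [253.31844907 155.5508255 ]
104 plate FL-ext FL [ 3.41 -4.62] plate FR - ext FR [ 0.49 -7.2 ]
107 plate FL-ext FL [ 3.32 -5.38] plate FR - ext FR [ 0.42 -7.99]
110 plate FL-ext FL [ 3.23 -6.15] plate FR - ext FR [ 0.36 -8.79]
```

>>> {"op": "step_arm", "data": {
  "commands": [
    [[0,0,-0.4],0],
    [[0,0,0],0],
    [[0,0,0],0],
    [[0,0,0],0],
    [[0,0,0],0],
    [[0,0,0],0],
    [[0,0,0],0],
    [[0,0,0],0]
  ]
}}

```text
clock: 17.25
ee_pos: [633.3, 74.9, 148.5]
orientation: [3.113, -0.42, 0.0]
force: [0.3, -0.5, -1.8]
opening: 0.145
```

```bash
python3 - <<'E'
from station import manip
s=manip.sense();print(s["clock"],s["ee_pos"],s["force"],s["dq"].round(4),s["opening"])
print(manip.close_job())
E
```

```text
17.25 [633.2912542   74.85270481 148.50480515] [ 0.26090159 -0.46344979 -1.78936723] [-0.0004 -0.0007  0.0009  0.0013 -0.0013 -0.0005] 0.1452804601987886
the job is handed in; nothing more can be done
None
```

I pushed the drawer home, then gripped the plate by its handle and handed the job in while holding it level over the bosses, stripe to the front. It took about 17 s of the 59 s allowed.

- **Drawer:** It resisted with about 6–8 N, snapped forward about 6 mm, then stopped solid with the push up to about 17 N. The pictures afterwards show the face flush.
- **Alignment:** The wrist picture, seen through the two left holes, put hole and thread centres within about 0.1 mm of each other, though the rims partly hid the threads. The two right holes could not be seen clearly and are inferred from the plate's pose, with yaw matching to about 0.001 rad.
- **Height:** The gap to the boss tops works out at about 10 mm. The plate is level, the force readings show only its weight, and the arm was still when I handed in.
- **Disagreement:** The scene and wrist cameras differed by about 3–5 mm in absolute position. I relied on the wrist view, and the scene view agreed roughly with the plate's height above the extractor.
- **Bystanders:** Nothing else was moved on purpose. I did not re-measure the other items at the end.

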